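# Lay out the engine parts on their outlined pads

### The arm

A 6-joint arm with a two-finger parallel gripper is mounted at the origin on a cart in front of the work surface, level with it; the furniture and walls round the work are solid. World frame = base frame: x ahead of the robot, y to its left, z up, the work surface at z = 0. Lengths are in m, angles in rad, forces in N, time in s.
With the tool pointing down it reaches from about 0.35 to 0.775 m from the base axis. Payload 7.3 kg.
Tool frame: the origin (TCP) lies on the centre line of the jaws, within the pads' length; the fingertips stand 17 mm ahead of it and the grasp point (between the pads) lies 2 mm behind it (robot.tip_extent is the distance from the TCP to the fingertips, in m); z points along the fingers, y is the line along which they close (so a half turn about z gives the same grasp; the last joint's range is limited). The gripper opens to 92 mm and grips with 3 to 60 N. Pads are 19 mm wide; open, the fingers measure 130 mm over their backs; the gripper's body (75 mm by 190 mm) begins 47 mm behind the grasp point.
Start: joints at [1.056, 0.342, 1.524, -0, 1.275, -0.146], TCP at [0.189, 0.49, 0.244] pointing down, gripper open.
Joint ranges: [-2.53, 2.53], [-0.77, 2.02], [0.04, 2.7], [-1, 4.14], [0.28, 2.66], [-3.11, 3.11]. Speed limits (rad/s): [2.57, 2.57, 3.14, 3.14, 3.14, 3.14].

### API

Orientations are given as [roll, pitch, yaw] about the fixed x, y, z axes, in that order (R = Rz(yaw) Ry(pitch) Rx(roll)).
In Python, from cell import robot gives the robot as it stands.
- The arm moves only by the tool step_arm, never from a script. Its argument "motion" is a list of rows, each a list of 2 entries, a list of its own where there are three numbers: the shift along the tool's x, y, z in units of 60 mm (1.0 is 60 mm), then the turn about the tool's z in rad. In form: [[[x, y, z], spin], ...]. A call has 1 to 10 rows; each row is the pose to reach, as a shift and turn from the pose commanded when the call began, along the tool's axes at that moment; what a row does not reach only later rows make up. A row lasts 1/8 s, in which the tool goes at most 62.5 mm and 10.7 degrees, less where a joint would pass 70% of its speed; a pose out of reach is approached as far as the arm can. A call with a gripper value outside its range is refused whole. "hand" is the closure in counts, from 0 (fully open) to 255 (shut), set as the call begins (left out, the last holds). The fingers move at their own pace and stop on an object; "squeeze" is the grip in N (left out, the last holds). Time passes only in rows, so rows that repeat a pose let the fingers close. It gives the time, the measured TCP pose, the force, the opening and the grip force at its end, in the units of the state.
- robot.observe(): the state, without advancing time (a new reading comes with each control period).
- robot.read_camera(name): name is "scene" or "top" or "wrist"; returns a dict with "pixels" (400x640x3 uint8, red, green, blue), "intrinsics" (3x3 intrinsics, pixels), "k1" (the pictures are not rectified: a ray, as slopes to the right and down, at radius r is drawn at 1 + k1 r^2 times it, then the intrinsics apply), "xyz" and "rotation" of the camera in the world; the wrist camera has in their place "T_tool_cam" (4x4, takes a point from camera to tool coordinates, whose origin is the TCP and whose axes are the flange's). Camera axes: x right, y up, looking along -z (the intrinsics and any distortion apply to the point x, -y, -z); pixel columns grow to the right and rows downward; lengths in m; the calibration is good to about 2 mm. A picture is of the moment at which its call begins: read the wrist's pose just before it. There is no depth.
- robot.hand_in(): hands the job in; it is judged then, once.
The state is a dict: "time": time; "qpos": joint angles; "qvel": joint speeds; "joint_efforts": joint torques, N m; "tool_pos": TCP position; "tool_rot": TCP orientation; "contact_force": force on the tool from outside, world axes, zero at the start; "torque": the same for the moment, N m; "opening": finger opening in m; "grip_force": force on a finger pad.
Only numpy, scipy, OpenCV 4.12 (cv2) and the standard library are available. Lean on these libraries where they do the work, as an engineer would, in place of code of your own. Each camera call takes 0.05 s, during which the arm holds its last target. There are 200 camera calls.

### The job

Lay the stripped engine's parts out ready for rebuilding: put the gear wheel, the larger bearing, the smaller bearing and the spark plug each flat on the rubber pad painted with its own outline, centred in the outline, the plug lying along its outline either way round. Leave the piston and the roll of tape standing where they are.

Things in the scene. Friction and masses are not known exactly. Their poses are not given: they have to be found in the camera images.
- gear: Steel gear wheel, 66 mm over the teeth; the toothed rim is 12 mm high, the narrower hub 16 mm; 0.16 kg. Grip it by the rim. Lies flat on the bench at the start; origin at the centre of its underside, z up.
- large_bearing: The larger of the two steel ball bearings, 47 mm diameter, 14 mm high, about 0.08 kg. Lies flat on the bench at the start; origin at the centre of its underside, z up.
- small_bearing: The smaller of the two steel ball bearings, 35 mm diameter, 11 mm high, about 0.08 kg. Lies flat on the bench at the start; origin at the centre of its underside, z up.
- spark_plug: Spark plug lying on its side, 77 mm long (along its y axis), 19 mm at its widest, 18 mm high; 0.05 kg. The 18 mm hexagon, the place to grip across, spans y = -10 to 0 mm; the white insulator lies towards +y, the thread towards -y. Origin: middle of its length, at bench level below its axis; z up. Its y axis starts within about 0.5 rad of world y.
- pad_gear: Pad for the gear: its outline is a toothed circle of about 70 mm with a smaller circle inside. All four pads are fixed black rubber squares 90x90 mm, 5 mm thick, with a small flat screw in each corner and a thin white painted outline in the middle; the outline is flat and stops nothing. Origin: centre of the pad's underside, the outline's centre being 5 mm above it; z up.
- pad_large_bearing: Pad for the larger bearing: its outline is a circle 49 mm wide inside the line, with a 20 mm circle inside it. All four pads are fixed black rubber squares 90x90 mm, 5 mm thick, with a small flat screw in each corner and a thin white painted outline in the middle; the outline is flat and stops nothing. Origin: centre of the pad's underside, the outline's centre being 5 mm above it; z up.
- pad_small_bearing: Pad for the smaller bearing: its outline is a circle 37 mm wide inside the line, with a 15 mm circle inside it. All four pads are fixed black rubber squares 90x90 mm, 5 mm thick, with a small flat screw in each corner and a thin white painted outline in the middle; the outline is flat and stops nothing. Origin: centre of the pad's underside, the outline's centre being 5 mm above it; z up.
- pad_spark_plug: Pad for the spark plug: its outline is a long rectangle 22x80 mm, long side along the pad's y axis; the plug may lie in it either way round. Pad yaw within 0.35 rad. All four pads are fixed black rubber squares 90x90 mm, 5 mm thick, with a small flat screw in each corner and a thin white painted outline in the middle; the outline is flat and stops nothing. Origin: centre of the pad's underside, the outline's centre being 5 mm above it; z up.
- piston: Bystander: light-coloured piston standing upright, about 51 mm diameter and 51 mm high, loose. Origin: centre of its underside.
- tape_roll: Bystander: roll of black tape lying flat, about 56 mm diameter, 19 mm high, loose. Origin: centre of its underside.
Mind the look-alikes: they are no part of the job. Leave any pink look-alike of the pad_gear alone.

How it is judged:
By the outcome, as a careful person would: the job done as asked, in the order asked, and still so for the second after the job is handed in, with the robot touching nothing.
It also fails if it takes over 90 s, if anything falls off the work surface, if the arm or the gripper's body presses on something with over 40 N, if the wrist force passes 120 N, or if a joint passes its speed limit or range.

## Working session

There is one attempt and no reset: what is moved stays moved. The work goes in short steps, Python scripts to look and compute and a tool call to move; the robot and the scene stay as the last step left them, time stands still between calls to the robot, and variables do not carry over. Pictures are saved under pics/ and viewed, at most 16 in all, crops included, and the job is handed in when it is done.

Besides the shell and the picture viewer there is one more tool, called after "Call:" in YAML: its name, and indented under it one key for each argument. step_arm: Moves the arm, as the interface text tells. Its arguments: {"type":"object","properties":{"motion":{"type":"array"},"hand":{"type":"number"},"squeeze":{"type":"number"}},"required":["motion"]}

```bash
ls; mkdir -p pics
cat > h.py <<'E'
import numpy as np, cv2
from cell import robot
def cam(n):
    s=robot.observe(); c=robot.read_camera(n)
    if n=='wrist':
        from scipy.spatial.transform import Rotation as R
        T=np.eye(4); T[:3,:3]=R.from_euler('xyz',s['tool_rot']).as_matrix(); T[:3,3]=s['tool_pos']
        M=T@np.array(c['T_tool_cam']); c['rotation']=M[:3,:3]; c['xyz']=M[:3,3]
    return c
def save(c,f): cv2.imwrite('pics/'+f,c['pixels'][:,:,::-1])
def ray(c,uv,z):
    K=np.array(c['intrinsics']); k=c['k1']; D=np.array([k,0,0,0,0.])
    p=np.array(uv,float).reshape(-1,1,2)
    n=cv2.undistortPointsIter(p,K,D,None,None,(3,100,1e-10)).reshape(-1,2)
    d=np.c_[n[:,0],-n[:,1],-np.ones(len(n))]@np.array(c['rotation']).T
    o=np.array(c['xyz']); return o+d*((z-o[2])/d[:,2])[:,None]
E
python3 - <<'E'
from h import *
print(robot.observe())
for n in('top','scene','wrist'):
    c=cam(n); save(c,n+'0.png'); print(n,c['xyz'],c['k1'],c['intrinsics']); np.save(n+'0.npy',c,allow_pickle=True)
E
```

```text
pics
{'time': 0.0, 'qpos': array([ 1.05602219e+00,  3.42718307e-01,  1.52503056e+00,  1.91871238e-05,
        1.27541230e+00, -1.46008497e-01]), 'qvel': array([0.00039936, 0.00097786, 0.001062  , 0.0001539 , 0.0009039 ,
       0.00013302]), 'joint_efforts': array([-1.77945174e-03, -4.31232190e+01, -2.44211984e+01,  7.16698333e-02,
        5.59657509e-02, -1.19008469e-04]), 'tool_pos': array([0.18902737, 0.48937023, 0.24304252]), 'tool_rot': array([-3.14004350e+00, -2.46355682e-04,  2.77282122e+00]), 'contact_force': array([ 0.30813662,  0.51214681, -0.40431717]), 'torque': array([ 0.00140357, -0.06834971,  0.00590573]), 'grip_force': 0.0, 'opening': 0.09168529089262342}
top [0.53078185 0.05137722 1.34688218] -0.09178731214962446 [[440.02188214   0.         316.53819556]
 [  0.         440.02188214 193.32662249]
 [  0.           0.           1.        ]]
scene [-0.04897672 -0.54354033  1.09029769] 0.011701143143684183 [[459.24133623   0.         315.76080485]
 [  0.         459.24133623 194.98850094]
 [  0.           0.           1.        ]]
wrist [0.12369032 0.51566851 0.38409134] -0.021498962350707033 [[352.75133835   0.         316.4541369 ]
 [  0.         352.75133835 196.73221364]
 [  0.           0.           1.        ]]
```

View pics/top0.png

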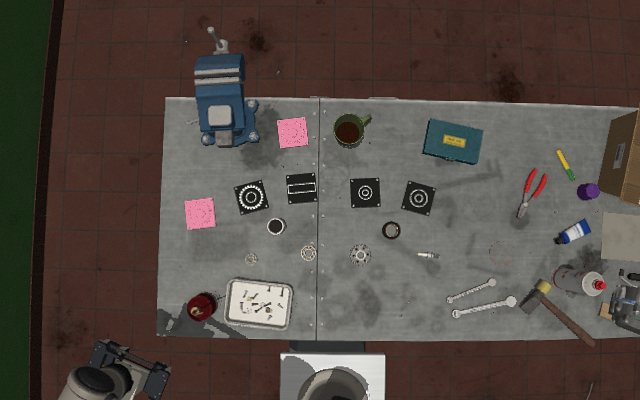

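View pics/scene0.png

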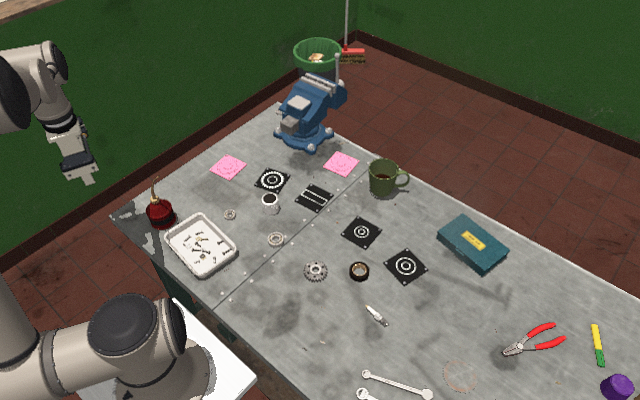

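The top view shows:
- **Parts:** gear (360,255), large bearing (309,254), small bearing (251,259), plug (428,255).
- **Bystanders:** piston (276,226), tape (391,230).
- **Black pads:** toothed gear pad (252,197), plug pad (301,188), and two circle pads at (365,193) and (419,198). The right-hand circle looks larger.

Possible confusions are:
- The pink pads at (200,213) and (292,132) could be taken for the gear pad. I choose the black one at (252,197).
- The tape and piston are round like the bearings, but they are dark/tall and white. I choose the steel rings.
- The two bearings and the two circle pads could be swapped, so I'll settle those by measured size.

Run:
```python
from h import *
c=np.load('top0.npy',allow_pickle=True).item(); im=c['pixels']
print(np.round(c['rotation'],3).tolist())
for n,uv,z in [('gear',(360,255),.012),('LB',(309,254),.014),('SB',(251,259),.011),('plug',(428,255),.009),('piston',(276,226),.051),('tape',(391,230),.019),('pg',(252,197),.005),('pp',(301,188),.005),('p365',(365,193),.005),('p419',(419,198),.005)]:
    print(n,ray(c,uv,z)[0].round(4))
# pads: dark contours
g=im.max(2); m=((g<55)*255).astype('uint8'); m=cv2.morphologyEx(m,cv2.MORPH_CLOSE,np.ones((7,7)))
for k in cv2.findContours(m,cv2.RETR_EXTERNAL,2)[0]:
    r=cv2.minAreaRect(k)
    if 300<cv2.contourArea(k)<1500 and 160<r[0][1]<240:
        q=ray(c,cv2.boxPoints(r),.005); print('pad',np.round(r[0],1),q.mean(0).round(4),np.linalg.norm(q-np.roll(q,1,0),axis=1).round(3),[round(float(np.arctan2(*(q[1]-q[0])[1::-1])),3)])
crop=im[165:290,180:450]; cv2.imwrite('pics/crop.png',cv2.resize(crop,(797,369),interpolation=2)[:,:,::-1])
```

```text
[0.078, 0.002, -1.555]Traceback (most recent call last):
  File "<stdin>", line 5, in <module>
  File "h.py", line 16, in ray
    o=np.array(c['xyz']); return o+d*((z-o[2])/d[:,2])[:,None]
                                               ~^^^^^
IndexError: too many indices for array: array is 1-dimensional, but 2 were indexed
```

```bash
sed -i "s/^from cell import robot/from cell import robot\nfrom scipy.spatial.transform import Rotation as R/; s/^        from scipy.*$//; s/^    return c$/    else: c['rotation']=R.from_euler('xyz',c['rotation']).as_matrix()\n    return c/" h.py
python3 - <<'E'
from h import *
c=np.load('top0.npy',allow_pickle=True).item(); im=c['pixels']
c['rotation']=R.from_euler('xyz',c['rotation']).as_matrix()
for n,uv,z in [('gear',(360,255),.012),('LB',(309,254),.014),('SB',(251,259),.011),('plug',(428,255),.009),('piston',(276,226),.051),('tape',(391,230),.019),('pg',(252,197),.005),('pp',(301,188),.005),('p365',(365,193),.005),('p419',(419,198),.005)]:
    print(n,ray(c,uv,z)[0].round(4))
g=im.max(2); m=((g<55)*255).astype('uint8'); m=cv2.morphologyEx(m,cv2.MORPH_CLOSE,np.ones((7,7)))
for k in cv2.findContours(m,cv2.RETR_EXTERNAL,2)[0]:
    r=cv2.minAreaRect(k)
    if 300<cv2.contourArea(k)<1500 and 160<r[0][1]<240:
        q=ray(c,cv2.boxPoints(r),.005); print('pad',np.round(r[0],1),q.mean(0).round(4),np.linalg.norm(q-np.roll(q,1,0),axis=1).round(3),[round(float(np.arctan2(*(q[1]-q[0])[1::-1])),3)])
crop=im[165:290,180:450]; cv2.imwrite('pics/crop.png',cv2.resize(crop,(797,369),interpolation=2)[:,:,::-1])
E
```

```text
gear [ 0.451  -0.0788  0.012 ]
LB [0.4519 0.0751 0.014 ]
SB [0.4335 0.2502 0.011 ]
plug [ 0.4532 -0.2864  0.009 ]
piston [0.5343 0.1728 0.051 ]
tape [ 0.5277 -0.1711  0.019 ]
pg [0.6218 0.2528 0.005 ]
pp [0.6518 0.1031 0.005 ]
p365 [ 0.6395 -0.0931  0.005 ]
p419 [ 0.6267 -0.2595  0.005 ]
pad [418.2 197.8] [ 0.6274 -0.257   0.005 ] [0.088 0.088 0.089 0.088] [-0.26]
pad [251.1 196.9] [0.6223 0.2557 0.005 ] [0.089 0.089 0.089 0.088] [-1.31]
pad [364.8 192.4] [ 0.6416 -0.0925  0.005 ] [0.088 0.089 0.088 0.089] [-1.502]
pad [301.3 188. ] [0.652  0.1022 0.005 ] [0.088 0.09  0.088 0.089] [-1.455]
```

View pics/crop.png

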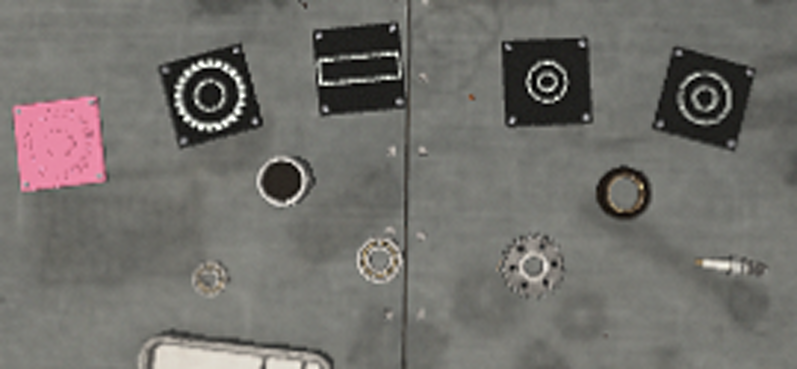

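The crop shows the toothed pad at left, then the rectangle pad, the small circle pad (full-picture x=365) and the larger circle pad (x=419). The small bearing is at x=251 and the large one at x=309. Next I move over the gear for a close wrist view.

```bash
cat >> h.py <<'E'
def go(x,y,z,yaw=None):
    s=robot.observe(); p=np.array(s['tool_pos']); r=R.from_euler('xyz',s['tool_rot']).as_matrix()
    w=s['tool_rot'][2]; 
    d=r.T@(np.array([x,y,z])-p)/.06
    sp=0 if yaw is None else -((yaw-w+np.pi)%(2*np.pi)-np.pi)
    print('t',round(s['time'],2),'move',d.round(3).tolist(),'spin',round(sp,3),'F',np.round(s['contact_force'],1),'open',round(s['opening'],4),'grip',round(s['grip_force'],1), 'pos',p.round(4),'rot',np.round(s['tool_rot'],4))
E
python3 - <<'E'
from h import *
print(np.round(np.load('wrist0.npy',allow_pickle=True).item()['T_tool_cam'],4))
go(.45,-.079,.15,2.77)
E
```

```text
[[-5.000e-04  9.646e-01  2.638e-01  7.050e-02]
 [ 1.000e+00  6.000e-04 -6.000e-04  7.000e-04]
 [-7.000e-04  2.638e-01 -9.646e-01 -1.410e-01]
 [ 0.000e+00  0.000e+00  0.000e+00  1.000e+00]]
t 0.15 move [-7.472, -7.268, 1.56] spin 0.003 F [0.1 0.2 0.1] open 0.0919 grip 0.0 pos [0.1891 0.4895 0.2432] rot [-3.1405e+00 -2.0000e-04  2.7728e+00]
```

View pics/wrist0.png

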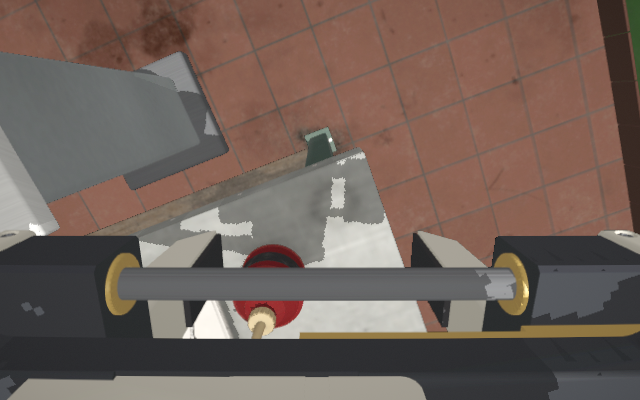

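The wrist view shows the fingers across the bottom (rows above about 230 are blocked), so anything I want to see must sit about 70 mm toward tool +x of the TCP. I'll move to a viewpoint over the left-hand parts.

Run:
```python
from h import *
go(.53,.17,.17,3.1416)
```

```text
t 0.15 move [-7.219, -2.917, 1.222] spin -0.369 F [0.1 0.2 0.1] open 0.0919 grip 0.0 pos [0.1891 0.4895 0.2432] rot [-3.1405e+00 -2.0000e-04  2.7728e+00]
```

Call:
step_arm:
  motion:
    - [[-3.6, -1.45, 0.2], -0.2]
    - [[-3.6, -1.45, 0.2], -0.2]
    - [[-3.6, -1.45, 0.2], -0.37]
    - [[-3.6, -1.45, 0.2], -0.37]
    - [[-7.22, -2.92, 1.2], -0.37]
    - [[-7.22, -2.92, 1.2], -0.37]
    - [[-7.22, -2.92, 1.2], -0.37]
    - [[-7.22, -2.92, 1.2], -0.37]
    - [[-7.22, -2.92, 1.2], -0.37]
    - [[-7.22, -2.92, 1.2], -0.37]

```text
time: 1.4
tool_pos: [0.5296, 0.1703, 0.1714]
tool_rot: [3.141, -0.001, -3.141]
contact_force: [-0.7, 1.0, 0.9]
opening: 0.092
grip_force: 0.0
```

Run:
```python
from h import *
import pickle
c=cam('wrist'); save(c,'w1.png'); pickle.dump(c,open('w1.pkl','wb'))
go(.53,-.18,.17,3.1416)
```

```text
t 1.45 move [0.001, -5.847, 0.028] spin 0.002 F [0.2 0.1 0.3] open 0.0916 grip 0.0 pos [0.5295 0.1708 0.1718] rot [ 3.1413e+00 -5.0000e-04 -3.1398e+00]
```

View pics/w1.png

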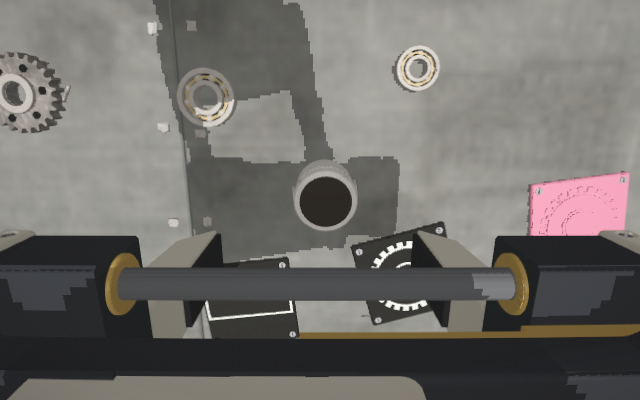

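The wrist picture shows the large bearing at (207,97), small bearing (417,68), gear cut off at the left (20,92) and the piston (325,195). Next is the right half.

Call:
step_arm:
  motion:
    - [[0, -5.85, 0.03], 0]
    - [[0, -5.85, 0.03], 0]
    - [[0, -5.85, 0.03], 0]
    - [[0, -5.85, 0.03], 0]
    - [[0, -5.85, 0.03], 0]
    - [[0, -5.85, 0.03], 0]
    - [[0, -5.85, 0.03], 0]
    - [[0, -5.85, 0.03], 0]

```text
time: 2.45
tool_pos: [0.5306, -0.1792, 0.1702]
tool_rot: [3.141, 0.0, -3.139]
contact_force: [-0.3, 0.7, -0.2]
opening: 0.0922
grip_force: 0.0
```

Run:
```python
from h import *
import pickle
c=cam('wrist'); save(c,'w2.png'); pickle.dump(c,open('w2.pkl','wb'))
go(.7,-.17,.17,3.1416)
```

```text
t 2.5 move [-2.823, 0.139, 0.003] spin 0.003 F [0.3 0.8 0.5] open 0.0917 grip 0.0 pos [ 0.5306 -0.1789  0.1702] rot [ 3.1411e+00  1.0000e-04 -3.1383e+00]
```

View pics/w2.png

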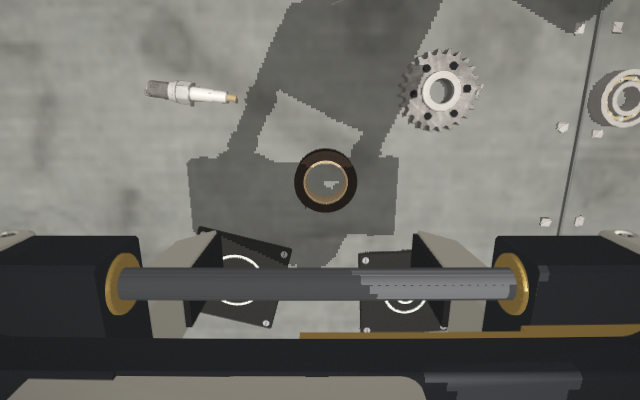

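The picture shows the gear at (441,90), the plug from (147,88) to (238,99) with its insulator to the right (+y), and the tape at (325,180). Next are the pad views.

Call:
step_arm:
  motion:
    - [[-2.82, 0.14, 0], 0]
    - [[-2.82, 0.14, 0], 0]
    - [[-2.82, 0.14, 0], 0]
    - [[-2.82, 0.14, 0], 0]
    - [[-2.82, 0.14, 0], 0]
    - [[-2.82, 0.14, 0], 0]

```text
time: 3.25
tool_pos: [0.6989, -0.1718, 0.1707]
tool_rot: [-3.142, -0.0, -3.14]
contact_force: [-0.6, 0.8, -0.0]
opening: 0.092
grip_force: 0.0
```

Run:
```python
from h import *
import pickle
c=cam('wrist'); save(c,'w3.png'); pickle.dump(c,open('w3.pkl','wb'))
go(.70,.18,.17,3.1416)
```

```text
t 3.3 move [-0.023, 5.868, 0.013] spin 0.001 F [-0.1  0.8  0.5] open 0.0918 grip 0.0 pos [ 0.699  -0.1721  0.1709] rot [-3.1414e+00  4.0000e-04 -3.1405e+00]
```

View pics/w3.png

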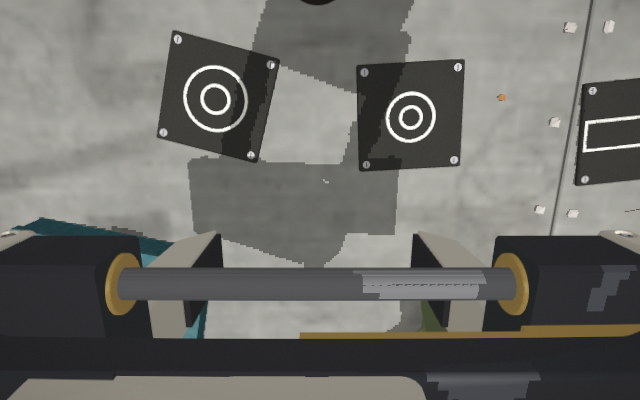

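The pads picture shows the large-circle pad at (215,98), the small-circle pad at (411,117), and part of the rectangle pad at the right edge. Next is the left pad view.

Call:
step_arm:
  motion:
    - [[-0.02, 5.87, 0], 0]
    - [[-0.02, 5.87, 0], 0]
    - [[-0.02, 5.87, 0], 0]
    - [[-0.02, 5.87, 0], 0]
    - [[-0.02, 5.87, 0], 0]
    - [[-0.02, 5.87, 0], 0]
    - [[-0.02, 5.87, 0], 0]
    - [[-0.02, 5.87, 0], 0]

```text
time: 4.3
tool_pos: [0.7004, 0.179, 0.1704]
tool_rot: [-3.141, 0.0, -3.141]
contact_force: [1.1, 0.4, 0.6]
opening: 0.092
grip_force: 0.0
```

Run:
```python
from h import *
import pickle
c=cam('wrist'); save(c,'w4.png'); pickle.dump(c,open('w4.pkl','wb'))
go(.45,-.079,.10,3.1416)
```

```text
t 4.35 move [4.175, -4.291, 1.173] spin -0.0 F [-0.7 -1.   0.2] open 0.0918 grip 0.0 pos [0.7005 0.1784 0.1704] rot [-3.1412e+00  3.0000e-04  3.1414e+00]
```

View pics/w4.png

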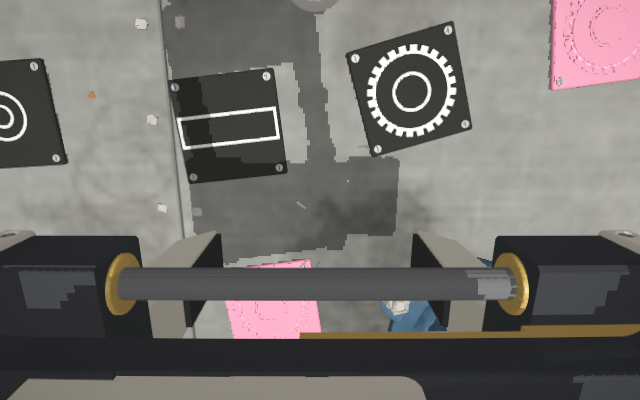

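The picture shows the plug pad rectangle at (228,128) and the gear pad outline at (411,91). The pink pads stay untouched. Now I measure centres.

```bash
cat > meas.py <<'E'
from h import *
import pickle
def circ(P):
    A=np.c_[2*P,np.ones(len(P))]; s=np.linalg.lstsq(A,(P**2).sum(1),rcond=None)[0]
    return s[:2],np.sqrt(s[2]+s[:2]@s[:2])
def comps(c,uv,half,thr,z,mode=cv2.RETR_EXTERNAL,minA=60):
    u,v=uv; g=c['pixels'][max(v-half,0):v+half,max(u-half,0):u+half].min(2)
    m=((g>thr)*255).astype('uint8'); o=np.array([max(u-half,0),max(v-half,0)])
    out=[]
    for k in cv2.findContours(m,mode,cv2.CHAIN_APPROX_NONE)[0]:
        if cv2.contourArea(k)<minA: continue
        P=ray(c,k.reshape(-1,2)+o,z)[:,:2]; out.append(P)
    return out
def show(n,c,uv,half,thr,z,**k):
    for P in comps(c,uv,half,thr,z,**k):
        H=cv2.convexHull((P*1000).astype('float32')).reshape(-1,2)/1000.
        ce,r=circ(H); res=np.abs(np.linalg.norm(H-ce,axis=1)-r).max()
        ra=cv2.minAreaRect((P*1000).astype('float32'))
        print(n,thr,'circ',ce.round(4),'d',round(r*2,4),'res',round(res,4),'rect',np.round(np.array(ra[0])/1000,4),np.round(ra[1],1),round(ra[2],1))
E
python3 - <<'E'
from meas import *
w={i:pickle.load(open(f'w{i}.pkl','rb')) for i in (1,2,3,4)}
T=cv2.RETR_CCOMP
show('pLB',w[3],(215,98),36,150,.005,mode=T)
show('pSB',w[3],(411,117),36,150,.005,mode=T)
show('pG',w[4],(411,91),52,150,.005,mode=T)
show('pP',w[4],(228,128),56,150,.005,mode=T)
for t in(150,180): show('gear',w[2],(441,90),40,t,.016,mode=T,minA=200)
for t in (150,175): show('LB',w[1],(207,97),36,t,.014,mode=T,minA=100)
for t in (150,175): show('SB',w[1],(417,68),28,t,.011,mode=T,minA=60)
for t in (170,190): show('plug',w[2],(192,93),50,t,.009,minA=100)
rows=[]
for n,i,u,v,h in [('gear',2,441,90,50),('LB',1,207,97,40),('SB',1,417,68,40),('plug',2,192,93,58)]:
    im=w[i]['pixels'][max(v-h,0):v+h,u-h:u+h]; rows.append(cv2.resize(im,(390,290),interpolation=2))
cv2.imwrite('pics/parts.png',np.vstack([np.hstack(rows[:2]),np.hstack(rows[2:])])[:,:,::-1])
E
```

```text
pLB 150 circ [ 0.6274 -0.2564] d 0.0254 res 0.0003 rect [ 0.6276 -0.2564] [24.9 25.5] 42.4
pLB 150 circ [ 0.6274 -0.2564] d 0.0205 res 0.0004 rect [ 0.6274 -0.2562] [20.4 20. ] 43.6
pLB 150 circ [ 0.6274 -0.2567] d 0.0538 res 0.0008 rect [ 0.6273 -0.2568] [53.4 53.6] 89.8
pLB 150 circ [ 0.6275 -0.2561] d 0.0501 res 0.0005 rect [ 0.6276 -0.2561] [50.1 49.3] 62.9
pSB 150 circ [ 0.6422 -0.091 ] d 0.0204 res 0.0003 rect [ 0.6423 -0.0911] [20.2 19.6] 3.5
pSB 150 circ [ 0.6422 -0.0911] d 0.0159 res 0.0004 rect [ 0.6424 -0.0913] [15.4 15.1] 46.6
pSB 150 circ [ 0.6422 -0.0911] d 0.0424 res 0.0004 rect [ 0.6423 -0.0913] [42.  42.2] 47.1
pSB 150 circ [ 0.6422 -0.0914] d 0.0377 res 0.0003 rect [ 0.6425 -0.0915] [36.7 37.8] 0.2
pG 150 circ [0.6594 0.2922] d 0.0224 res 0.0099 rect [0.661  0.2915] [ 7.7 28.8] 0.2
pG 150 circ [0.6519 0.2261] d 0.0262 res 0.0043 rect [0.6515 0.219 ] [27.1  6.1] 1.8
pG 150 circ [0.6228 0.2588] d 0.0326 res 0.0003 rect [0.6227 0.2586] [32.4 31.9] 3.1
pG 150 circ [0.6228 0.2589] d 0.0278 res 0.0007 rect [0.6226 0.259 ] [27.3 27.8] 0.2
pG 150 circ [0.6229 0.2587] d 0.07
[... 1178 characters left out ...]
] 48.4
SB 150 circ [0.4338 0.2497] d 0.0196 res 0.001 rect [0.4339 0.2436] [18.4  6.9] 1.0
SB 150 circ [0.4327 0.2541] d 0.028 res 0.0017 rect [0.4282 0.2601] [28.7 12.1] 38.0
SB 175 circ [0.4326 0.2542] d 0.0223 res 0.0017 rect [0.4335 0.2536] [21.7 20.5] 49.0
SB 175 circ [0.4336 0.2534] d 0.0164 res 0.0005 rect [0.4336 0.2534] [16.1 15.7] 48.9
SB 175 circ [0.4336 0.2532] d 0.0343 res 0.0003 rect [0.4336 0.2532] [34.1 34. ] 48.1
SB 175 circ [0.4336 0.2534] d 0.03 res 0.0006 rect [0.4335 0.2531] [29.5 29.8] 46.0
plug 170 circ [ 0.4589 -0.2775] d 0.0435 res 0.0076 rect [ 0.4529 -0.2775] [47.3 14.6] 87.3
plug 190 circ [ 0.4575 -0.2735] d 0.0355 res 0.012 rect [ 0.4548 -0.2742] [40.6  9.7] 85.3
```

View pics/parts.png

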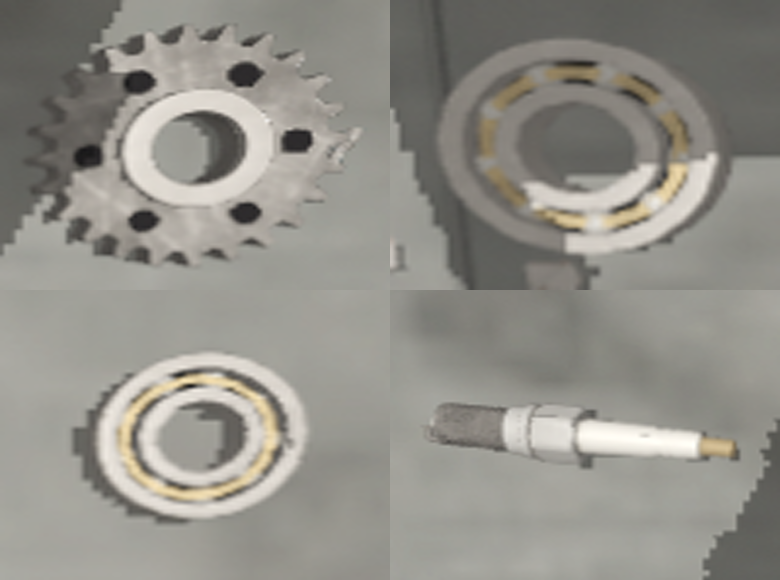

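The crops show all four parts clearly. SB and gear fits agree to under 1 mm. The pad circles measure 50 mm and 38 mm inside, which confirms the pad choice. Moving over the gear.

Call:
step_arm:
  motion:
    - [[4.14, -4.27, 1.0], 0]
    - [[4.14, -4.27, 1.0], 0]
    - [[4.14, -4.27, 1.0], 0]
    - [[4.14, -4.27, 1.0], 0]
    - [[4.14, -4.27, 1.0], 0]
    - [[4.14, -4.27, 1.0], 0]
    - [[4.14, -4.27, 2.0], 0]
    - [[4.14, -4.27, 2.0], 0]
    - [[4.14, -4.27, 2.0], 0]
  squeeze: 25

```text
time: 5.48
tool_pos: [0.4532, -0.0772, 0.0513]
tool_rot: [-3.141, 0.001, -3.141]
contact_force: [-0.4, -0.5, 0.3]
opening: 0.0918
grip_force: 0.0
```

Run:
```python
from meas import *
go(.4523,-.0776,.020,3.1416)
w={i:pickle.load(open(f'w{i}.pkl','rb')) for i in (1,2,4)}
print(ray(w[1],[(205.5,96.7),(207,97.7)],.014).round(4))
p=w[1]['pixels'][57:137,167:247].astype(int); m=(p[:,:,0]-p[:,:,2]>30); v,u=np.nonzero(m); k=np.c_[u+167,v+57]
P=ray(w[1],k,.0125)[:,:2]; H=cv2.convexHull((P*1000).astype('float32')).reshape(-1,2)/1000; print('LB gold',circ(H))
q=ray(w[2],[(145.9,88.2),(236.6,99)],.009); d=q[1]-q[0]; print('plug',q.round(4),q.mean(0).round(4),np.linalg.norm(d),'yaw of y axis',np.arctan2(-d[0],d[1]))
x=w[4]['pixels']
for P in comps(w[4],(228,128),40+16,150,.005,mode=cv2.RETR_CCOMP):
    ra=cv2.minAreaRect((P*1000).astype('float32')); b=cv2.boxPoints(ra)
    print(ra)
```

```text
t 5.47 move [0.016, -0.006, 0.522] spin 0.001 F [-0.4 -0.5  0.3] open 0.0918 grip 0.0 pos [ 0.4532 -0.0772  0.0513] rot [-3.1411e+00  1.4000e-03 -3.1411e+00]
[[0.4562 0.0804 0.014 ]
 [0.457  0.0815 0.014 ]]
LB gold (array([0.45686086, 0.08047954]), np.float64(0.017586487752327278))
plug [[ 0.4506 -0.3191  0.009 ]
 [ 0.4593 -0.2446  0.009 ]] [ 0.455  -0.2819  0.009 ] 0.07503189994005206 yaw of y axis -0.11705491908735537
((676.5317993164062, 58.600555419921875), (50.44677734375, 6.6155500411987305), 5.408831596374512)
((653.047119140625, 103.83338928222656), (27.889095306396484, 85.58351135253906), 6.36522912979126)
((652.85400390625, 103.70315551757812), (24.436931610107422, 81.71612548828125), 6.593665599822998)
((633.648193359375, 148.13575744628906), (6.609509468078613, 52.28197479248047), 88.66305541992188)
```

Call:
step_arm:
  motion:
    - [[0.01, 0, 0.52], 0]
    - [[0.01, 0, 0.52], 0]
    - [[0.01, 0, 0.52], 0]

```text
time: 5.85
tool_pos: [0.4531, -0.0767, 0.0205]
tool_rot: [-3.141, 0.003, -3.14]
contact_force: [0.7, -0.9, -0.1]
opening: 0.0915
grip_force: 0.0
```

Call:
step_arm:
  motion:
    - [[0, 0, 0], 0]
    - [[0, 0, 0], 0]
    - [[0, 0, 0], 0]
    - [[0, 0, 0], 0]
    - [[0, 0, 0], 0]
    - [[0, 0, 0], 0]
  hand: 255

```text
time: 6.6
tool_pos: [0.4521, -0.0767, 0.0191]
tool_rot: [-3.141, 0.001, -3.14]
contact_force: [-0.6, 0.5, 5.8]
opening: 0.064
grip_force: 25.0
```

Call:
step_arm:
  motion:
    - [[0, 0, -0.5], 0]
    - [[0, 0, -1.0], 0]
    - [[0, 0, -1.0], 0]

```text
time: 6.98
tool_pos: [0.4528, -0.0768, 0.08]
tool_rot: [-3.141, 0.003, -3.14]
contact_force: [-0.1, -0.3, -2.4]
opening: 0.0641
grip_force: 25.0
```

Run:
```python
from h import *
go(.6228,.2588,.08,3.1416)
```

```text
t 6.97 move [-2.839, 5.59, 0.003] spin 0.001 F [-0.1 -0.3 -2.4] open 0.0641 grip 25.0 pos [ 0.4528 -0.0768  0.08  ] rot [-3.1406  0.0033 -3.1404]
```

Call:
step_arm:
  motion:
    - [[0, 0.8, -0.5], 0]
    - [[-2.84, 5.59, -0.5], 0]
    - [[-2.84, 5.59, -0.5], 0]
    - [[-2.84, 5.59, -0.5], 0]
    - [[-2.84, 5.59, -0.5], 0]
    - [[-2.84, 5.59, -0.5], 0]
    - [[-2.84, 5.59, -0.5], 0]
    - [[-2.84, 5.59, 0.4], 0]
    - [[-2.84, 5.59, 0.4], 0]
    - [[-2.84, 5.59, 0.4], 0]

```text
time: 8.22
tool_pos: [0.6219, 0.2588, 0.0548]
tool_rot: [-3.141, -0.001, -3.141]
contact_force: [0.3, 1.1, -1.0]
opening: 0.0642
grip_force: 25.0
```

Run:
```python
from h import *
go(.6228,.2588,.025,3.1416)
```

```text
t 8.22 move [-0.015, 0.0, 0.496] spin 0.001 F [ 0.3  1.1 -1. ] open 0.0642 grip 25.0 pos [0.6219 0.2588 0.0548] rot [-3.1414e+00 -7.0000e-04 -3.1407e+00]
```

Call:
step_arm:
  motion:
    - [[-0.01, 0, 0.3], 0]
    - [[-0.01, 0, 0.5], 0]
    - [[-0.01, 0, 0.5], 0]
    - [[-0.01, 0, 0.5], 0]

```text
time: 8.72
tool_pos: [0.6224, 0.259, 0.0248]
tool_rot: [3.142, -0.0, -3.14]
contact_force: [-0.5, 0.5, -1.3]
opening: 0.0638
grip_force: 25.0
```

Call:
step_arm:
  motion:
    - [[0, 0, 0], 0]
    - [[0, 0, 0], 0]
    - [[0, 0, 0], 0]
    - [[0, 0, 0], 0]
  hand: 0

```text
time: 9.22
tool_pos: [0.6225, 0.2591, 0.0249]
tool_rot: [3.141, 0.0, -3.14]
contact_force: [0.4, 0.1, 1.4]
opening: 0.0914
grip_force: 0.0
```

Call:
step_arm:
  motion:
    - [[0, 0, -0.7], 0]
    - [[0, 0, -1.5], 0]
    - [[-1.3, -1.3, -2.4], 0]
    - [[-1.3, -1.3, -2.4], 0]
    - [[-1.3, -1.3, -2.4], 0]
    - [[-1.3, -1.3, -2.4], 0]

```text
time: 9.98
tool_pos: [0.7, 0.1812, 0.168]
tool_rot: [3.141, -0.001, -3.141]
contact_force: [0.1, -0.2, 0.0]
opening: 0.0918
grip_force: 0.0
```

Run:
```python
from meas import *
c=cam('wrist'); save(c,'w5.png'); pickle.dump(c,open('w5.pkl','wb'))
go(.4568,.0808,.08,3.1416)
p=np.array([[.6228,.2588,.02]])
T=cv2.RETR_CCOMP
h=50; u,v=411,91
for t in (160,185): show('gear',c,(u,v),40,t,.021,mode=T,minA=150)
show('out',c,(u,v),54,160,.005,mode=T,minA=300)
im=c['pixels'][30:160,330:490]; cv2.imwrite('pics/g5.png',cv2.resize(im,(640,520),interpolation=2)[:,:,::-1])
```

```text
t 10.03 move [4.044, -1.677, 1.47] spin 0.002 F [-0.9  0.5 -1. ] open 0.0918 grip 0.0 pos [0.6995 0.1818 0.1677] rot [ 3.1414e+00 -2.3000e-03 -3.1398e+00]
gear 160 circ [0.6214 0.256 ] d 0.0664 res 0.0045 rect [0.6227 0.2561] [59.7 63.8] 0.3
gear 160 circ [0.6228 0.26  ] d 0.0207 res 0.0004 rect [0.6227 0.2598] [20.4 20.1] 47.8
gear 185 circ [0.6238 0.2618] d 0.0334 res 0.0016 rect [0.6238 0.2613] [34.2 31.1] 48.8
gear 185 circ [0.6229 0.2598] d 0.0214 res 0.0002 rect [0.6229 0.2599] [20.9 21.2] 46.3
out 160 circ [0.6224 0.2597] d 0.0729 res 0.0058 rect [0.6204 0.2608] [73.9 64.9] 49.5
out 160 circ [0.6224 0.2643] d 0.0219 res 0.0003 rect [0.6223 0.2641] [21.5 21.2] 47.8
```

View pics/g5.png

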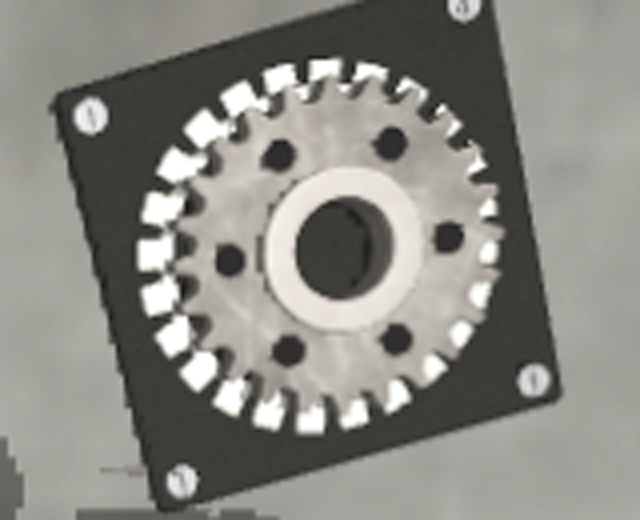

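The gear lies flat inside the toothed outline, hub at crop (343,247) and outline centre about (318,246), which is mostly parallax. I'll quantify that offset while moving on to the large bearing.

Call:
step_arm:
  motion:
    - [[4.04, -1.68, 0.9], 0]
    - [[4.04, -1.68, 0.9], 0]
    - [[4.04, -1.68, 0.9], 0]
    - [[4.04, -1.68, 0.9], 0]
    - [[4.04, -1.68, 0.9], 0]
    - [[4.04, -1.68, 2.0], 0]
    - [[4.04, -1.68, 2.0], 0]

```text
time: 10.9
tool_pos: [0.4542, 0.0809, 0.0457]
tool_rot: [3.141, -0.01, -3.139]
contact_force: [0.7, -0.2, -0.8]
opening: 0.0917
grip_force: 0.0
```

Run:
```python
from meas import *
go(.4568,.0805,.020,3.1416)
c=pickle.load(open('w5.pkl','rb'))
print(ray(c,(409.6,91.5),.005).round(4))
# pad screws -> pad centre, frames 4 and 5 ; outline: white px in pad at radius 33-38 mm
g=c['pixels'].min(2); v,u=np.nonzero(g[30:160,340:480]>210); P=ray(c,np.c_[u+340,v+30],.005)[:,:2]
ce=np.array([.6228,.2595])
for _ in range(20):
    r=np.linalg.norm(P-ce,axis=1); a=np.arctan2(*(P-ce).T)
    # outermost white point per angular bin
    Q=[]
    for b in np.linspace(-np.pi,np.pi,25)[:-1]:
        s=(a>=b)&(a<b+.262)&(r<.0395)
        if s.any(): Q.append(P[s][r[s].argmax()])
    ce,R_=circ(np.array(Q))
print('outline',ce.round(4),R_*2,len(Q))
```

```text
t 10.9 move [-0.047, -0.006, 0.429] spin 0.003 F [ 0.7 -0.2 -0.8] open 0.0917 grip 0.0 pos [0.4542 0.0809 0.0457] rot [ 3.1415 -0.0096 -3.139 ]
[[0.6223 0.2592 0.005 ]]
outline [0.6229 0.2586] 0.07361630975710586 24
```

Call:
step_arm:
  motion:
    - [[0, 0, 0.2], 0]
    - [[0, 0, 0.42], 0]
    - [[0, 0, 0.42], 0]
    - [[0, 0, 0.42], 0]

```text
time: 11.4
tool_pos: [0.4587, 0.0801, 0.024]
tool_rot: [3.142, 0.001, -3.14]
contact_force: [0.3, -0.5, 0.1]
opening: 0.0916
grip_force: 0.0
```

Call:
step_arm:
  motion:
    - [[0, 0, 0], 0]
    - [[0, 0, 0], 0]
    - [[0, 0, 0], 0]
    - [[0, 0, 0], 0]
    - [[0, 0, 0], 0]
    - [[0, 0, 0], 0]
    - [[0, 0, 0], 0]
  hand: 255

```text
time: 12.28
tool_pos: [0.4583, 0.08, 0.0235]
tool_rot: [3.142, 0.0, -3.14]
contact_force: [0.0, -1.0, 0.2]
opening: 0.0452
grip_force: 25.0
```

Call:
step_arm:
  motion:
    - [[0, 0, -0.5], 0]
    - [[0, 0, -1.3], 0]
    - [[0, 0, -1.3], 0]

```text
time: 12.65
tool_pos: [0.4603, 0.0801, 0.1043]
tool_rot: [3.141, 0.007, -3.14]
contact_force: [0.4, -1.1, -1.1]
opening: 0.0453
grip_force: 25.0
```

Run:
```python
from h import *
go(.6274,-.2573,.09,3.1416)
```

```text
t 12.65 move [-2.776, -5.628, 0.257] spin 0.001 F [ 0.4 -1.1 -1.1] open 0.0453 grip 25.0 pos [0.4603 0.0801 0.1043] rot [ 3.1415  0.0068 -3.1403]
```

Call:
step_arm:
  motion:
    - [[-2.84, -5.63, 0.1], 0]
    - [[-2.84, -5.63, 0.1], 0]
    - [[-2.84, -5.63, 0.1], 0]
    - [[-2.84, -5.63, 0.1], 0]
    - [[-2.84, -5.63, 0.1], 0]
    - [[-2.84, -5.63, 0.1], 0]
    - [[-2.84, -5.63, 0.7], 0]
    - [[-2.84, -5.63, 0.7], 0]
    - [[-2.84, -5.63, 0.7], 0]

```text
time: 13.78
tool_pos: [0.6288, -0.2567, 0.0594]
tool_rot: [3.141, -0.001, -3.14]
contact_force: [-0.1, 0.3, -0.8]
opening: 0.045
grip_force: 25.0
```

Run:
```python
from h import *
go(.6289,-.2574,.029,3.1416)
```

```text
t 13.78 move [-0.002, -0.012, 0.506] spin 0.002 F [-0.1  0.3 -0.8] open 0.045 grip 25.0 pos [ 0.6288 -0.2567  0.0594] rot [ 3.1408e+00 -1.0000e-03 -3.1397e+00]
```

Call:
step_arm:
  motion:
    - [[0, -0.01, 0.3], 0]
    - [[0, -0.01, 0.51], 0]
    - [[0, -0.01, 0.51], 0]
    - [[0, -0.01, 0.51], 0]

```text
time: 14.28
tool_pos: [0.629, -0.2579, 0.0286]
tool_rot: [3.141, -0.0, -3.14]
contact_force: [-0.6, 0.3, -0.5]
opening: 0.0456
grip_force: 25.0
```

Call:
step_arm:
  motion:
    - [[0, 0, 0], 0]
    - [[0, 0, 0], 0]
    - [[0, 0, 0], 0]
    - [[0, 0, 0], 0]
    - [[0, 0, 0], 0]
  hand: 60

```text
time: 14.9
tool_pos: [0.6291, -0.2582, 0.0289]
tool_rot: [3.142, 0.0, -3.14]
contact_force: [-0.6, 0.3, 0.6]
opening: 0.07
grip_force: 0.0
```

Call:
step_arm:
  motion:
    - [[0, 0, -0.7], 0]
    - [[0, 0, -1.5], 0]
    - [[-1.17, 0.7, -2.4], 0]
    - [[-1.17, 0.7, -2.4], 0]
    - [[-1.17, 0.7, -2.4], 0]
    - [[-1.17, 0.7, -2.4], 0]
  hand: 0

```text
time: 15.65
tool_pos: [0.6983, -0.2162, 0.1716]
tool_rot: [3.141, -0.002, -3.14]
contact_force: [0.6, -0.4, 0.3]
opening: 0.0916
grip_force: 0.0
```

Run:
```python
from meas import *
c=cam('wrist'); save(c,'w6.png'); pickle.dump(c,open('w6.pkl','wb'))
go(.4336,.2525,.1,3.1416)
K=[ (c['pixels'][v,u].tolist()) for u,v in [(215,98)]]
T=cv2.RETR_CCOMP
p=np.array(c['xyz']); print(p)
for t in (150,180): show('LB',c,(225,95),62,t,.019,mode=T,minA=150)
show('out',c,(225,95),62,150,.005,mode=T,minA=300)
im=c['pixels'][20:170,140:310]; cv2.imwrite('pics/l6.png',cv2.resize(im,(680,600),interpolation=2)[:,:,::-1])
```

```text
t 15.7 move [4.399, 7.818, 1.21] spin 0.0 F [ 0.3 -0.4  0.2] open 0.0921 grip 0.0 pos [ 0.698  -0.2165  0.1714] rot [ 3.1407e+00 -2.7000e-03 -3.1411e+00]
[ 0.62834176 -0.21578404  0.31276039]
LB 150 circ [ 0.6659 -0.303 ] d 0.0202 res 0.0043 rect [ 0.6664 -0.3031] [25.  12.5] 89.9
LB 150 circ [ 0.6474 -0.3211] d 0.0405 res 0.0036 rect [ 0.6425 -0.3234] [21.6 45. ] 14.8
LB 150 circ [ 0.63  -0.259] d 0.046 res 0.004 rect [ 0.6338 -0.2475] [27.3 47.7] 59.6
LB 150 circ [ 0.5865 -0.3044] d 0.0355 res 0.0073 rect [ 0.5868 -0.3043] [19.7 37.6] 3.3
LB 180 circ [ 0.6304 -0.2583] d 0.0448 res 0.0061 rect [ 0.6302 -0.252 ] [23.8 45.6] 88.8
out 150 circ [ 0.6487 -0.326 ] d 0.0424 res 0.0038 rect [ 0.6432 -0.3285] [22.7 47.1] 14.8
out 150 circ [ 0.6302 -0.2607] d 0.0474 res 0.0041 rect [ 0.6341 -0.249 ] [28.6 50. ] 59.6
out 150 circ [ 0.5845 -0.3086] d 0.0371 res 0.0077 rect [ 0.5849 -0.3085] [20.7 39.4] 3.3
```

View pics/l6.png

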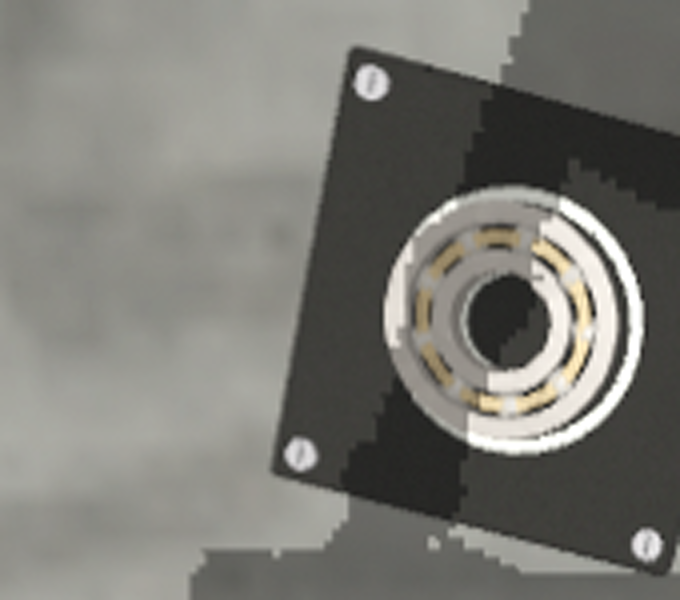

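The bearing lies inside the outline: gold ring centre at crop (504,319), outline centre (514,319). I compute that offset with the height taken into account.

Run:
```python
from meas import *
c=pickle.load(open('w6.pkl','rb'))
print(ray(c,(268.5,99.75),.005).round(4), ray(c,(266,99.75),.0185).round(4))
p=c['pixels'][60:140,230:310].astype(int); v,u=np.nonzero(p[:,:,0]-p[:,:,2]>30)
P=ray(c,np.c_[u+230,v+60],.0185)[:,:2]; H=cv2.convexHull((P*1000).astype('float32')).reshape(-1,2)/1000; print('gold',circ(H))
g=p.min(2); v,u=np.nonzero(g>140); P=ray(c,np.c_[u+230,v+60],.005)[:,:2]; ce=np.array([.6274,-.2564])
H=P[np.linalg.norm(P-ce,axis=1)<.032]; H=cv2.convexHull((H*1000).astype('float32')).reshape(-1,2)/1000; print('outline',circ(H))
```

```text
[[ 0.6271 -0.2559  0.005 ]] [[ 0.6272 -0.2561  0.0185]]
gold (array([ 0.62745701, -0.25655265]), np.float64(0.01770484999508))
outline (array([ 0.62751252, -0.25619463]), np.float64(0.027050955104640454))
```

The large bearing is centred to about 0.4 mm. The camera bias is about (-1.5, +1.5) mm relative to the TCP, and I apply it to the small bearing.

Call:
step_arm:
  motion:
    - [[4.38, 7.8, 1.0], 0]
    - [[4.38, 7.8, 1.0], 0]
    - [[4.38, 7.8, 1.0], 0]
    - [[4.38, 7.8, 1.0], 0]
    - [[4.38, 7.8, 1.0], 0]
    - [[4.38, 7.8, 1.0], 0]
    - [[4.38, 7.8, 1.0], 0]
    - [[4.38, 7.8, 1.0], 0]
    - [[4.38, 7.8, 1.0], 0]
    - [[4.38, 7.8, 1.0], 0]
  hand: 80

```text
time: 16.95
tool_pos: [0.4336, 0.2524, 0.1121]
tool_rot: [-3.141, -0.002, -3.138]
contact_force: [-0.3, -0.2, -0.5]
opening: 0.0632
grip_force: 0.0
```

Run:
```python
from h import *
go(.4351,.2517,.0195,3.1416)
```

```text
t 16.95 move [-0.028, -0.01, 1.544] spin 0.004 F [-0.3 -0.2 -0.5] open 0.0632 grip 0.0 pos [0.4336 0.2524 0.1121] rot [-3.1408e+00 -2.4000e-03 -3.1375e+00]
```

Call:
step_arm:
  motion:
    - [[-0.01, -0.01, 0.8], 0]
    - [[-0.01, -0.01, 1.3], 0]
    - [[-0.01, -0.01, 1.54], 0]
    - [[-0.01, -0.01, 1.54], 0]
    - [[-0.01, -0.01, 1.54], 0]

```text
time: 17.58
tool_pos: [0.4374, 0.2509, 0.0215]
tool_rot: [3.141, 0.002, -3.141]
contact_force: [-0.4, -0.5, 0.8]
opening: 0.0625
grip_force: 0.0
```

Call:
step_arm:
  motion:
    - [[0, 0, 0], 0]
    - [[0, 0, 0], 0]
    - [[0, 0, 0], 0]
    - [[0, 0, 0], 0]
    - [[0, 0, 0], 0]
    - [[0, 0, 0], 0]
  hand: 255

```text
time: 18.32
tool_pos: [0.4366, 0.2512, 0.0208]
tool_rot: [3.141, 0.0, -3.14]
contact_force: [-0.7, 0.9, 4.0]
opening: 0.0332
grip_force: 25.0
```

Call:
step_arm:
  motion:
    - [[0, 0, -0.5], 0]
    - [[0, 0, -1.4], 0]
    - [[0, 0, -1.4], 0]
    - [[0, 0, -1.4], 0]

```text
time: 18.82
tool_pos: [0.4359, 0.2508, 0.1039]
tool_rot: [-3.141, -0.001, -3.14]
contact_force: [-0.1, -0.4, -1.1]
opening: 0.0333
grip_force: 25.0
```

Run:
```python
from h import *
go(.6437,-.0926,.09,3.1416)
```

```text
t 18.82 move [-3.456, -5.727, 0.23] spin 0.001 F [-0.1 -0.4 -1.1] open 0.0333 grip 25.0 pos [0.4359 0.2508 0.1039] rot [-3.1413e+00 -9.0000e-04 -3.1404e+00]
```

Call:
step_arm:
  motion:
    - [[-3.48, -5.72, 0], 0]
    - [[-3.48, -5.72, 0], 0]
    - [[-3.48, -5.72, 0], 0]
    - [[-3.48, -5.72, 0], 0]
    - [[-3.48, -5.72, 0], 0]
    - [[-3.48, -5.72, 0], 0]
    - [[-3.48, -5.72, 0.4], 0]
    - [[-3.48, -5.72, 0.75], 0]
    - [[-3.48, -5.72, 0.75], 0]
    - [[-3.48, -5.72, 0.75], 0]

```text
time: 20.08
tool_pos: [0.6454, -0.0915, 0.0591]
tool_rot: [3.141, -0.001, -3.14]
contact_force: [0.3, -0.6, -0.5]
opening: 0.0331
grip_force: 25.0
```

Run:
```python
from h import *
go(.6452,-.0926,.026,3.1416)
```

```text
t 20.07 move [0.003, -0.019, 0.551] spin 0.002 F [ 0.3 -0.6 -0.5] open 0.0331 grip 25.0 pos [ 0.6454 -0.0915  0.0591] rot [ 3.1412e+00 -1.1000e-03 -3.1399e+00]
```

Call:
step_arm:
  motion:
    - [[0, -0.02, 0.3], 0]
    - [[0, -0.02, 0.55], 0]
    - [[0, -0.02, 0.55], 0]
    - [[0, -0.02, 0.55], 0]

```text
time: 20.58
tool_pos: [0.6454, -0.0929, 0.026]
tool_rot: [3.141, -0.001, -3.14]
contact_force: [0.5, -0.2, -1.0]
opening: 0.0336
grip_force: 25.0
```

Call:
step_arm:
  motion:
    - [[0, 0, 0], 0]
    - [[0, 0, 0], 0]
    - [[0, 0, 0], 0]
    - [[0, 0, 0], 0]
    - [[0, 0, 0], 0]
  hand: 90

```text
time: 21.2
tool_pos: [0.6457, -0.0931, 0.0266]
tool_rot: [3.142, 0.0, -3.14]
contact_force: [-0.2, -0.2, 0.0]
opening: 0.0594
grip_force: 0.0
```

Call:
step_arm:
  motion:
    - [[0, 0, -0.7], 0]
    - [[0, 0, -1.5], 0]
    - [[-1.0, 0.0, -2.4], 0]
    - [[-1.0, 0.0, -2.4], 0]
    - [[-1.0, 0.0, -2.4], 0]
    - [[-1.0, 0.0, -2.4], 0]

```text
time: 21.95
tool_pos: [0.7045, -0.0929, 0.169]
tool_rot: [3.141, -0.003, -3.141]
contact_force: [-0.5, 0.6, -0.3]
opening: 0.059
grip_force: 0.0
```

Run:
```python
from meas import *
c=cam('wrist'); save(c,'w7.png'); pickle.dump(c,open('w7.pkl','wb'))
go(.455,-.287,.1,np.pi/2-.117)
p0=np.linalg.norm
from cv2 import projectPoints
v0,u0=45,265
p=c['pixels'][v0:170,u0:375].astype(int); v,u=np.nonzero((p[:,:,0]-p[:,:,2]>30)&(p[:,:,0]>100))
P=ray(c,np.c_[u+u0,v+v0],.0155)[:,:2]; P=P[p0(P-[.6422,-.0911],axis=1)<.02]; H=cv2.convexHull((P*1000).astype('float32')).reshape(-1,2)/1000; print('gold',circ(H))
g=p.min(2); v,u=np.nonzero(g>140); P=ray(c,np.c_[u+u0,v+v0],.005)[:,:2]
H=P[p0(P-[.6422,-.0911],axis=1)<.027]; H=cv2.convexHull((H*1000).astype('float32')).reshape(-1,2)/1000; print('outline',circ(H))
cv2.imwrite('pics/s7.png',cv2.resize(p.astype('uint8'),(528,600),interpolation=2)[:,:,::-1])
```

```text
t 22.0 move [4.156, -3.231, 1.159] spin 1.689 F [-0.5  0.1  0.1] open 0.0597 grip 0.0 pos [ 0.7044 -0.0929  0.1689] rot [ 3.1408e+00 -3.1000e-03 -3.1405e+00]
gold (array([ 0.64245879, -0.0923785 ]), np.float64(0.013307009709793987))
outline (array([ 0.64216564, -0.09143979]), np.float64(0.021191083358344978))
```

View pics/s7.png

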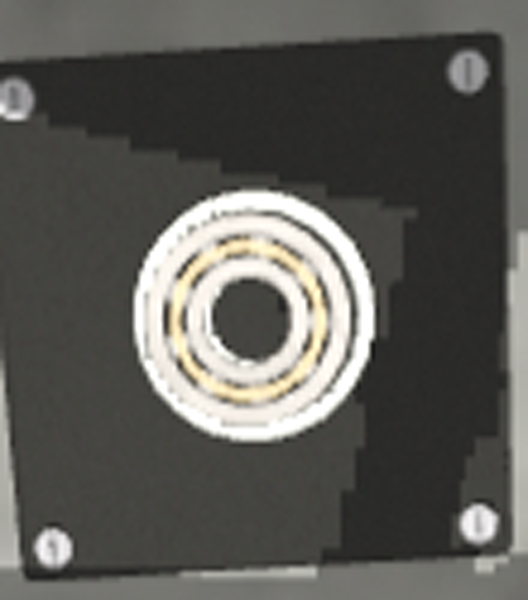

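The small bearing is inside its outline, about 1 mm or less off centre. Next is the plug: turn 1.69 rad and approach.

Call:
step_arm:
  motion:
    - [[4.14, -3.26, 0.8], 1.69]
    - [[4.14, -3.26, 0.8], 1.69]
    - [[4.14, -3.26, 0.8], 1.69]
    - [[4.14, -3.26, 0.8], 1.69]
    - [[4.14, -3.26, 0.8], 1.69]
    - [[4.14, -3.26, 0.8], 1.69]
    - [[4.14, -3.26, 0.8], 1.69]
    - [[4.14, -3.26, 0.8], 1.69]
    - [[4.14, -3.26, 0.8], 1.69]
    - [[4.14, -3.26, 0.8], 1.69]

```text
time: 23.25
tool_pos: [0.4567, -0.2884, 0.1219]
tool_rot: [-3.14, -0.001, 1.454]
contact_force: [-0.2, 0.5, 0.3]
opening: 0.0597
grip_force: 0.0
```

Run:
```python
from h import *
go(.456,-.2883,.020,1.454)
```

```text
t 23.25 move [-0.0, -0.009, 1.699] spin 0.0 F [-0.2  0.5  0.3] open 0.0597 grip 0.0 pos [ 0.4567 -0.2884  0.1219] rot [-3.1403e+00 -9.0000e-04  1.4541e+00]
```

Call:
step_arm:
  motion:
    - [[0, -0.01, 0.8], 0]
    - [[0, -0.01, 1.4], 0]
    - [[0, -0.01, 1.7], 0]
    - [[0, -0.01, 1.7], 0]
    - [[0, -0.01, 1.7], 0]

```text
time: 23.88
tool_pos: [0.4568, -0.2888, 0.0206]
tool_rot: [-3.141, -0.0, 1.455]
contact_force: [-0.2, -0.0, 0.7]
opening: 0.0593
grip_force: 0.0
```

Call:
step_arm:
  motion:
    - [[0, 0, 0], 0]
    - [[0, 0, 0], 0]
    - [[0, 0, 0], 0]
    - [[0, 0, 0], 0]
    - [[0, 0, 0], 0]
    - [[0, 0, 0], 0]
    - [[0, 0, 0], 0]
  hand: 255

```text
time: 24.75
tool_pos: [0.4569, -0.2889, 0.0205]
tool_rot: [3.142, -0.0, 1.453]
contact_force: [-1.5, 0.8, 1.3]
opening: 0.0166
grip_force: 25.0
```

Call:
step_arm:
  motion:
    - [[0, 0, -0.5], 0]
    - [[0, 0, -1.4], 0]
    - [[0, 0, -1.4], 0]
    - [[0, 0, -1.4], 0]

```text
time: 25.25
tool_pos: [0.4566, -0.2886, 0.104]
tool_rot: [-3.141, -0.0, 1.453]
contact_force: [0.7, 0.4, -0.6]
opening: 0.0164
grip_force: 25.0
```

Run:
```python
from h import *
go(.655,.0965,.1,1.684)
```

```text
t 25.25 move [6.762, 2.529, 0.069] spin -0.231 F [ 0.7  0.4 -0.6] open 0.0164 grip 25.0 pos [ 0.4566 -0.2886  0.104 ] rot [-3.1411e+00 -4.0000e-04  1.4528e+00]
```

Call:
step_arm:
  motion:
    - [[6.76, 2.53, 0], -0.23]
    - [[6.76, 2.53, 0], -0.23]
    - [[6.76, 2.53, 0], -0.23]
    - [[6.76, 2.53, 0], -0.23]
    - [[6.76, 2.53, 0], -0.23]
    - [[6.76, 2.53, 0], -0.23]
    - [[6.76, 2.53, 0], -0.23]
    - [[6.76, 2.53, 0.75], -0.23]
    - [[6.76, 2.53, 0.75], -0.23]
    - [[6.76, 2.53, 0.75], -0.23]

```text
time: 26.5
tool_pos: [0.6552, 0.0954, 0.0594]
tool_rot: [-3.14, -0.0, 1.682]
contact_force: [0.0, 0.3, -0.2]
opening: 0.0163
grip_force: 25.0
```

Run:
```python
from h import *
go(.655,.0965,.0258,1.684)
```

```text
t 26.5 move [0.019, -0.001, 0.561] spin -0.002 F [ 0.   0.3 -0.2] open 0.0163 grip 25.0 pos [0.6552 0.0954 0.0594] rot [-3.1405e+00 -1.0000e-04  1.6819e+00]
```

Call:
step_arm:
  motion:
    - [[0.02, 0, 0.3], 0]
    - [[0.02, 0, 0.56], 0]
    - [[0.02, 0, 0.56], 0]
    - [[0.02, 0, 0.56], 0]

```text
time: 27.0
tool_pos: [0.655, 0.0971, 0.0257]
tool_rot: [-3.141, -0.0, 1.683]
contact_force: [0.2, 0.7, -0.1]
opening: 0.0162
grip_force: 25.0
```

Call:
step_arm:
  motion:
    - [[0, 0, 0], 0]
    - [[0, 0, 0], 0]
    - [[0, 0, 0], 0]
    - [[0, 0, 0], 0]
    - [[0, 0, 0], 0]
  hand: 110

```text
time: 27.62
tool_pos: [0.6553, 0.0973, 0.026]
tool_rot: [3.142, -0.0, 1.683]
contact_force: [-0.8, -0.3, -1.3]
opening: 0.052
grip_force: 0.0
```

Call:
step_arm:
  motion:
    - [[0, 0, -0.7], 0]
    - [[0, 0, -1.5], 0]
    - [[-1.3, 0.0, -2.4], 0]
    - [[-1.3, 0.0, -2.4], 0]
    - [[-1.3, 0.0, -2.4], 0]
    - [[-1.3, 0.0, -2.4], 0]

```text
time: 28.38
tool_pos: [0.6634, 0.0204, 0.169]
tool_rot: [-3.14, -0.001, 1.683]
contact_force: [-0.3, -1.2, -0.4]
opening: 0.0521
grip_force: 0.0
```

Run:
```python
from meas import *
c=cam('wrist'); save(c,'w8.png'); pickle.dump(c,open('w8.pkl','wb'))
go(.64,.10,.1,np.pi/2)
```

```text
t 28.43 move [1.354, -0.234, 1.146] spin 0.113 F [0.5 0.6 0.2] open 0.0517 grip 0.0 pos [0.6633 0.0208 0.1686] rot [-3.1394e+00 -9.0000e-04  1.6836e+00]
```

View pics/w8.png

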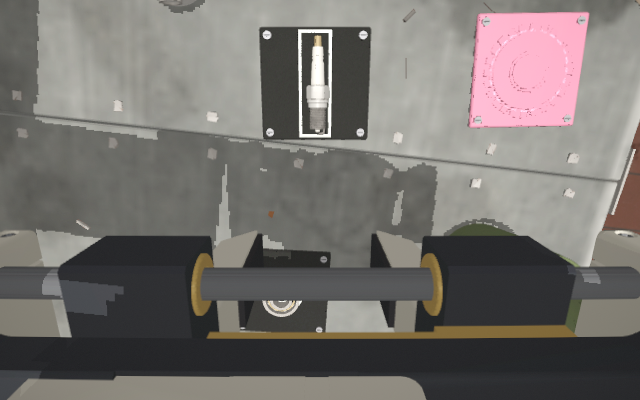

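The plug lies inside its rectangle: it runs from (318,35) to (318,131), and the outline spans columns 299–331, rows 30–137. I measure the offset exactly.

Run:
```python
from meas import *
c=pickle.load(open('w8.pkl','rb'))
for P in comps(c,(315,83),54,150,.005,mode=cv2.RETR_CCOMP):
    ra=cv2.minAreaRect((P*1000).astype('float32')); 
    if max(ra[1])>60: print(np.round(ra[0],1),np.round(ra[1],1),ra[2])
q=ray(c,[(318,35),(318,132)],.014).round(4); print(q,q.mean(0))
cv2.imwrite('pics/p8.png',cv2.resize(c['pixels'][22:146,255:375],(580,600),interpolation=2)[:,:,::-1])
```

```text
[653.  104.3] [27.2 84.7] 6.560606002807617
[653.1 103.7] [23.5 81.6] 6.511589527130127
[[0.6517 0.1408 0.014 ]
 [0.66   0.0667 0.014 ]] [0.65585 0.10375 0.014  ]
```

View pics/p8.png

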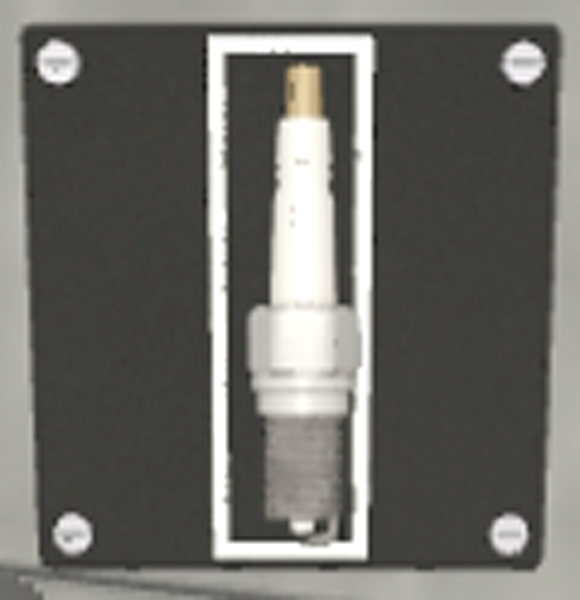

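The plug is inside the line but about 2.3 mm off across it (crop column 304 against 291). I'll regrip and shift it.

Call:
step_arm:
  motion:
    - [[1.3, 0, 0.9], 0]
    - [[1.3, 0, 0.9], 0]
    - [[1.3, 0, 0.9], 0]
    - [[1.3, 0, 1.7], 0]
    - [[1.3, 0, 2.2], 0]
    - [[1.3, 0, 2.4], 0]
    - [[1.3, 0, 2.4], 0]
    - [[1.3, 0, 2.4], 0]

```text
time: 29.42
tool_pos: [0.6564, 0.0971, 0.0276]
tool_rot: [3.139, 0.0, 1.683]
contact_force: [-0.7, 0.9, -0.5]
opening: 0.0521
grip_force: 0.0
```

Call:
step_arm:
  motion:
    - [[0, 0, 0], 0]
    - [[0, 0, 0], 0]
    - [[0, 0, 0], 0]
    - [[0, 0, 0], 0]
    - [[0, 0, 0], 0]
    - [[0, 0, 0], 0]
  hand: 255

```text
time: 30.18
tool_pos: [0.6553, 0.0972, 0.026]
tool_rot: [3.141, -0.0, 1.683]
contact_force: [-0.5, 0.1, 1.8]
opening: 0.0163
grip_force: 25.0
```

Call:
step_arm:
  motion:
    - [[0, 0, -0.1], 0]
    - [[0, -0.038, -0.1], 0]
    - [[0, -0.038, -0.1], 0]
    - [[0, -0.038, 0], 0]
    - [[0, -0.038, 0], 0]
    - [[0, -0.038, 0], 0]

```text
time: 30.92
tool_pos: [0.6533, 0.097, 0.026]
tool_rot: [3.141, -0.0, 1.683]
contact_force: [0.7, 0.9, 3.3]
opening: 0.0162
grip_force: 25.0
```

Call:
step_arm:
  motion:
    - [[0, 0, 0], 0]
    - [[0, 0, 0], 0]
    - [[0, 0, 0], 0]
    - [[0, 0, 0], 0]
    - [[0, 0, 0], 0]
  hand: 110

```text
time: 31.55
tool_pos: [0.653, 0.097, 0.0259]
tool_rot: [-3.141, -0.0, 1.683]
contact_force: [-0.8, 0.6, -0.0]
opening: 0.0521
grip_force: 0.0
```

Call:
step_arm:
  motion:
    - [[0, 0, -0.7], 0]
    - [[0, 0, -1.5], 0]
    - [[-1.3, 0.0, -2.4], 0]
    - [[-1.3, 0.0, -2.4], 0]
    - [[-1.3, 0.0, -2.4], 0]
    - [[-1.3, 0.0, -2.4], 0]

```text
time: 32.3
tool_pos: [0.6611, 0.0202, 0.169]
tool_rot: [-3.14, -0.001, 1.683]
contact_force: [-0.7, 1.1, -0.7]
opening: 0.0519
grip_force: 0.0
```

Run:
```python
from meas import *
c=cam('wrist'); pickle.dump(c,open('w9.pkl','wb'))
t=cam('top')
go(.64,.10,.1,np.pi/2)
a=cv2.resize(c['pixels'][22:146,255:375],(400,413),interpolation=2); b=cv2.resize(t['pixels'][165:290,180:450],(800,370))
o=np.zeros((590,800,3),'uint8'); o[:370]=b; o[370:,:213]=cv2.resize(a,(213,220))
b2=cv2.resize(c['pixels'][22:146,255:375],(213,220),interpolation=2)
cv2.imwrite('pics/p9.png',cv2.resize(c['pixels'][22:146,255:375],(580,600),interpolation=2)[:,:,::-1]); cv2.imwrite('pics/t9.png',o[:,:,::-1])
```

```text
t 32.4 move [1.352, -0.196, 1.145] spin 0.113 F [ 0.2 -0.2 -0.7] open 0.0523 grip 0.0 pos [0.661  0.0207 0.1686] rot [-3.1393e+00 -9.0000e-04  1.6840e+00]
```

View pics/t9.png

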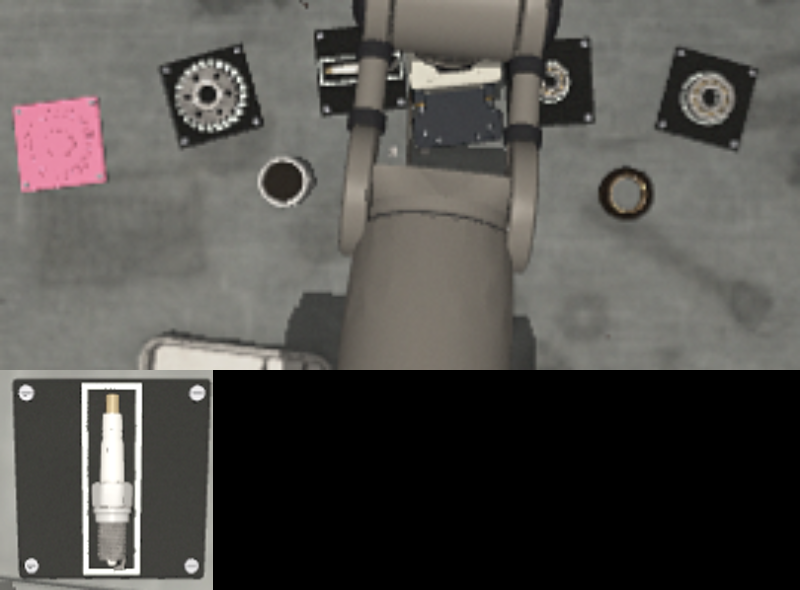

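The plug now sits centred in its rectangle (inset: plug column 112, outline 82–141). The gear shows its outline all round, and the piston and tape have not moved. Handing in.

```bash
python3 -c "
from cell import robot
print(robot.hand_in())"
```

```text
the job is handed in; nothing more can be done
None
```

The gear, larger bearing, smaller bearing and spark plug each lie flat in their own pad's outline, in that order and within about 1.3 mm of centre; the piston and tape were left alone, and the job was handed in at about 32 s (no verdict was returned).

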